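Stack the test rings and hold the kiln lid below its balance point

TASK

Get the test kiln's load ready and then hold its lid for me: thread the two loose clay rings over the post of the fireclay stand, first the wide flat one and then the narrow tall one on top of it, both fully home. Then take the kiln lid by its handle, raise it clearly past the point where its springs balance it, ease it back and keep it still a few degrees below that point, so that I can lower the stand in and the lid will come down again; you finish while holding it there. Do not let the lid drop or fly open, and leave the other things on the bench where they are.

Things in the scene. Friction and masses are not known exactly. Their poses are not given: they have to be found in the camera images.
- kiln: Small octagonal top-loading test kiln in steel sheet, fixed: 230 mm over the flats, rim 135 mm above the bench, shut lid's top at 185 mm. Origin: centre of its underside; its x axis runs level from the front (lid handle) to the back (hinge), z up. A grey control box on its left (+y) side reaches 176 mm from the centre, 125 mm high.
- lid_handle (a point): Centre of the lid's handle: a round wooden bar 14 mm thick, level along the kiln's y axis, 85 mm clear between its end rods, 50 mm in front of the lid's front face (43 mm free space between), nothing below it; 160 mm above the bench with the lid shut. It is rigid with the lid: as the lid rises the bar turns in upright fingers.
- lid_hinge (a point): Middle of the lid's hinge axis, which is level, along the kiln's y axis, at the back of the kiln, 135 mm above the bench; it does not move. The handle is 290 mm in front of it and 25 mm above it when the lid is shut.
- lid (a joint): Opening angle of the lid, rad: 0 shut, grows as the handle edge rises; stop at 1.75. A 2.2 kg lid on pre-wound springs: shut, it takes 2 N upward at the handle; this shrinks to nil at the balance point, 0.56 rad (32 degrees), handle then 310 mm above the bench. Let go below it the lid falls shut, beyond it the springs carry it open. Hardly any friction.
- stand: A loose fireclay stand, 0.45 kg: a round base 96 mm across and 12 mm thick with an upright round post in its middle, 14 mm thick with a tapered tip 6 mm wide, rising to 62 mm above the underside. Origin: centre of its underside. z along the post.
- post_tip (a point): The top of the stand's post, 62 mm above the stand's underside.
- ring_wide: The wide, flat biscuit-fired clay ring: 60 mm outside, 21 mm bore, 16 mm tall, lying flat, loose. Origin: centre of its underside.
- ring_narrow: The narrow, tall biscuit-fired clay ring: 42 mm outside, 21 mm bore, 24 mm tall, standing on its end, loose. Origin: centre of its underside.
- prop: A tubular kiln prop, fireclay, standing: 38 mm outside, 50 mm tall, 20 mm bore; a bystander, not one of the two rings. Origin: centre of its underside.
- bowl: A small biscuit bowl, 90 mm across, 38 mm tall; bystander. Origin: centre of its underside.
- jar: A lidded glass jar, 68 mm across, 70 mm tall; bystander. Origin: centre of its underside.
- jug: A white plastic measuring jug with a handle, 100 mm across, 120 mm tall; bystander. Origin: centre of its underside.
- plate: A grey unfired plate, 176 mm across, 15 mm tall; bystander. Origin: centre of its underside.
- block: A wooden block 90 x 60 x 35 mm; bystander. Origin: centre of its underside.
- brush: A brush lying flat on the bench; bystander.
Things that resemble listed ones, but are neither listed nor needed, are in the scene too. Leave any blue or red look-alike of the stand alone.

How it is judged:
On the way, in this order (a step that is already met when the one before it is completed fails the run):
1. the wide ring is fully home on the post, resting on the stand's base, and let go (z of ring_wide in the frame of stand between 0.009 and 0.0145 m and horizontal distance between ring_wide and stand below 0.006 m and angle between the z axis of ring_wide and the z axis of stand, either way round below 0.1 rad and contact force between ring_wide and the fingers below 0.05 N), for 0.2 s.
2. the narrow ring is fully home on the post, resting on the wide ring, and let go (z of ring_wide in the frame of stand between 0.009 and 0.0145 m and horizontal distance between each of ring_wide, ring_narrow and stand below 0.006 m and angle between the z axis of each of ring_wide, ring_narrow and the z axis of stand, either way round below 0.1 rad and z of ring_narrow in the frame of stand between 0.025 and 0.031 m and contact force between ring_narrow and the fingers below 0.05 N), for 0.2 s.
3. the lid is raised past its balance point (beyond 0.60 rad) (value of joint lid above 0.6 rad), for 0.1 s.
4. the lid is brought back below its balance point and held (0.41 to 0.55 rad) (value of joint lid between 0.41 and 0.55 rad and contact force between kiln and the fingers above 0.1 N), for 0.2 s.
At the end, for the whole second after the job is handed in: Wide ring on the stand's base and narrow ring on it, on the post, each within 3 mm of fully home and flat within 0.1 rad; stand upright. The fingers hold the lid still at 0.41 to 0.55 rad (0.5 to 8.5 degrees below its balance point at 0.56), and nothing else props it (all of step 4 and z of ring_wide in the frame of stand between 0.009 and 0.0145 m and horizontal distance between each of ring_wide, ring_narrow and stand below 0.006 m and angle between the z axis of each of ring_wide, ring_narrow and the z axis of stand, either way round below 0.1 rad and z of ring_narrow in the frame of stand between 0.025 and 0.031 m and angle between stand's own z axis and vertical below 0.06 rad and velocity of joint lid between -0.05 and 0.05 rad/s and contact force between kiln and stand below 0.1 N and contact force between kiln and ring_wide below 0.1 N and contact force between kiln and ring_narrow below 0.1 N and contact force between kiln and prop below 0.1 N and contact force between kiln and bowl below 0.1 N and contact force between kiln and jar below 0.1 N and contact force between kiln and jug below 0.1 N and contact force between kiln and plate below 0.1 N and contact force between kiln and block below 0.1 N and contact force between kiln and brush below 0.1 N); the arm keeps its last pose, push and grip.
It fails at once if the lid flies open (beyond 0.95 rad) (value of joint lid above 0.95 rad).
It fails at once if the lid drops (closes faster than 1.5 rad/s) (velocity of joint lid below -1.5 rad/s).
It fails at once if a bystander is moved more than 30 mm (distance of any of prop, bowl, jar, jug, plate, block, brush from where it was at the start of the episode above 0.03 m).
It also fails if it takes over 72 s, if anything falls off the work surface, if the arm or the gripper's body presses on something with over 40 N, if the wrist force passes 120 N, or if a joint passes its speed limit or range.

ROBOT

A 7-joint arm with a two-finger parallel gripper is mounted at the origin on the work surface. World frame = base frame: x ahead of the robot, y to its left, z up, the work surface at z = 0. Lengths are in m, angles in rad, forces in N, time in s.
With the tool pointing down it reaches from about 0.4 to 0.85 m from the base axis. Payload 10.4 kg.
Tool frame: the origin (TCP) lies between the finger pads; the fingertips stand manip.finger_overhang ahead of it and the grasp point (between the pads) lies 11 mm behind it (manip.finger_overhang is the distance from the TCP to the fingertips, in m); x points along the fingers, z is the direction in which the jaws open and shut, and the axes are right-handed (so a half turn about x gives the same grasp; the last joint's range is limited). The gripper opens to 85 mm and grips with 20 to 120 N. Pads are 22 mm wide; open, the fingers measure 114 mm over their backs; the gripper's body (76 mm by 85 mm) begins 54 mm behind the grasp point. The pads swing forward as they close: fully open they stand 13 mm farther back than shut.
Start: joints at [-1.236, 0.332, -0.065, 1.46, 0.022, 1.35, -0.088], TCP at [0.219, 0.585, 0.239] pointing down, gripper open.
Joint ranges: [-2.6, 2.6], [-0.5, 2.12], [-1.47, 1.34], [0.16, 2.42], [-1.27, 4.41], [0.06, 2.06], [-2.6, 2.6]. Speed limits (rad/s): [2.22, 2.22, 2.79, 2.79, 3.14, 3.14, 3.14].

INTERFACE

Orientations are given as a unit quaternion [x, y, z, w].
In Python, from workcell import get_obs, camera, workorder, manip gives the robot as it stands. The module is installed in compiled form; this text tells all that it offers.
- The arm moves only by the tool play_rows, never from a script. Its argument "increments" is text: rows parted by semicolons, each of 4 numbers parted by spaces: the shift along the tool's x, y, z in m, then the turn about the tool's x in rad. A call has 1 to 20 rows; each row shifts and turns the pose as measured when the row begins, along the tool's axes as they then stand; what a row does not reach is not made up. A row lasts 1/10 s, in which the tool goes at most 50 mm and 8.59 degrees, less where a joint would pass 70% of its speed; a pose out of reach is approached as far as the arm can. A call is refused whole if a number of a shift passes 0.05 or a number of a turn 0.15, either way. A call with a gripper value outside its range is refused whole. "hand" is the gripper command: -1 is fully open, 1 is shut, values between are in proportion, set as the call begins (left out, the last holds). The fingers move at their own pace and stop on an object; "squeeze" is the grip in N (left out, the last holds). Time passes only in rows, so rows that do not move let the fingers close. It gives the time, the measured TCP pose, the force and the opening at its end, in the units of the state.
- get_obs(): the state, without advancing time (a new reading comes with each control period).
- camera(name): name is "scene" or "top"; returns a dict with "img" (384x512x3 uint8, blue, green, red), "fov_y" (degrees; the focal length in pixels is half the picture's height over the tangent of half this angle, whatever the lens; pixels are square), "cx", "cy" (the principal point, pixels), "R" (3x3) and "t" (3): a world point X has camera coordinates R X + t. Camera axes: x right, y down, z forward; pixel columns grow to the right and rows downward; lengths in m; the calibration is good to about 2 mm. A picture is of the moment at which its call begins. There is no depth.
- workorder.hand_in(): hands the job in, once; it reports no verdict.
The state is a dict: "clock": time; "joint_pos": joint angles; "joint_velocities": joint speeds; "tau": joint torques, N m; "position": TCP position; "ee_rot": TCP orientation; "ft_force": force on the tool from outside, world axes, zero at the start; "torque": the same for the moment, N m; "grip_width": opening from 0.0 (shut) to 1.0 (fully open).
Only numpy, scipy, OpenCV 4.12 (cv2) and the standard library are available. Lean on these libraries where they do the work, as an engineer would, in place of code of your own. Each camera call takes 0.05 s, during which the arm holds its last target.

## Working session

There is one attempt and no reset: what is moved stays moved. The work goes in short steps, Python scripts to look and compute and a tool call to move; the robot and the scene stay as the last step left them, time stands still between calls to the robot, and variables do not carry over. Pictures are saved under pics/ and viewed, and the job is handed in when it is done.

Besides the shell and the picture viewer there is one more tool, called after "Request:" as name(argument=value, ...) on one line, values as JSON. play_rows: Moves the arm, as the interface text tells. Its arguments: {"type":"object","properties":{"increments":{"type":"string"},"hand":{"type":"number"},"squeeze":{"type":"number"}},"required":["increments"]}

```bash
mkdir -p pics
cat > h.py <<'E'
import numpy as np, cv2
from workcell import get_obs, camera, workorder, manip
def snap(n):
    c=camera(n); np.savez('cam_'+n+'.npz',**{k:np.array(v) for k,v in c.items()}); return c
def K(c):
    h=c["img"].shape[0]; f=h/2/np.tan(np.radians(float(c["fov_y"]))/2); return f,float(c["cx"]),float(c["cy"])
def ray(c,u,v):
    f,cx,cy=K(c); R=np.array(c["R"]);t=np.array(c["t"])
    return -R.T@t, R.T@np.array([(u-cx)/f,(v-cy)/f,1.])
def onz(c,u,v,z):
    o,d=ray(c,u,v); return o+d*(z-o[2])/d[2]
def proj(c,X):
    f,cx,cy=K(c); p=np.array(c["R"])@np.array(X)+np.array(c["t"]); return np.array([cx+f*p[0]/p[2],cy+f*p[1]/p[2]])
def load(n):
    return dict(np.load('cam_'+n+'.npz'))
E
python3 - <<'E'
from h import *
print(get_obs()); print(manip.finger_overhang)
for n in("scene","top"):
    c=snap(n); print(n,c["fov_y"],c["cx"],c["cy"],np.round(c["R"],3).tolist(),c["t"],[k for k in c])
    cv2.imwrite(f'pics/{n}0.png',cv2.resize(c["img"],None,fx=1.5,fy=1.5,interpolation=cv2.INTER_CUBIC))
E
```

```text
{'clock': 0.0, 'joint_pos': array([-1.2356229 ,  0.33287815, -0.0647106 ,  1.46095269,  0.02161622,
        1.34990596, -0.08850469]), 'joint_velocities': array([ 0.00043565,  0.00056578,  0.0006367 , -0.00157039, -0.00091805,
        0.00014425, -0.00066569]), 'tau': array([-5.09312322e-04, -6.25454521e+01,  4.86475567e-02, -3.91608953e+01,
        1.61726447e-02,  9.72839567e-03,  2.18458314e-05]), 'position': array([0.21874249, 0.58507478, 0.23850661]), 'ee_rot': array([-0.40337741,  0.58138586,  0.4027481 ,  0.58057825]), 'ft_force': array([ 0.23854515, -0.12630671, -0.11190899]), 'torque': array([-0.04294907,  0.02252242,  0.03102266]), 'grip_width': 1.0030347572378522}
0.008
scene 53.09745275176406 254.13868999389913 190.25484496531382 [[0.811, 0.585, -0.001], [0.336, -0.468, -0.817], [-0.479, 0.662, -0.576]] [-0.41143361 -0.11103276  1.7836806 ] ['img', 'fov_y', 'cx', 'cy', 'R', 't']
top 54.188074671005914 256.7852479700186 197.03230268576712 [[0.012, -1.0, 0.022], [-0.981, -0.016, -0.193], [0.193, -0.019, -0.981]] [-0.06225403  0.54765341  1.16041883] ['img', 'fov_y', 'cx', 'cy', 'R', 't']
```

View pics/scene0.png

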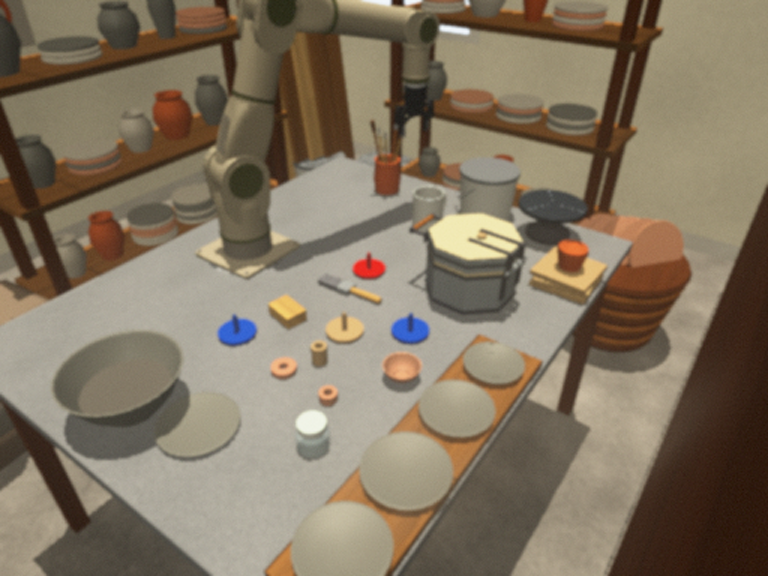

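View pics/top0.png

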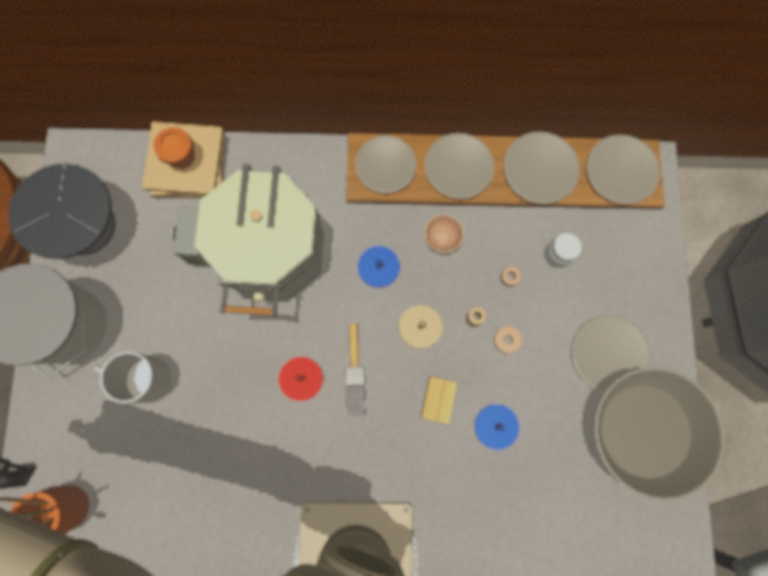

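The scene view shows the tan stand at about (345,325), the wide ring at (284,367), the narrow ring at (328,394), and the prop at (319,352). In the top view they are at (421,326), (508,340), (511,276) and (477,316), with the kiln handle at about (248,310). All positions are in the enlarged pictures.

```bash
cat >> h.py <<'E'
def blob(c,lo,hi,seed,rad):
    hsv=cv2.cvtColor(c["img"],cv2.COLOR_BGR2HSV)
    m=cv2.inRange(hsv,np.array(lo),np.array(hi))
    mm=np.zeros_like(m); cv2.circle(mm,tuple(int(round(s)) for s in seed),rad,255,-1); m&=mm
    cs,_=cv2.findContours(m,cv2.RETR_EXTERNAL,cv2.CHAIN_APPROX_NONE)
    k=max(cs,key=cv2.contourArea); h=cv2.convexHull(k)
    return k,h,m
E
python3 - <<'E'
from h import *
for n,pts in(("top",dict(stand=(421,326),wide=(508,340),narrow=(511,276),prop=(477,316),handle=(248,310))),("scene",dict(stand=(345,325),wide=(284,367),narrow=(328,394),prop=(319,352)))):
    c=load(n); hsv=cv2.cvtColor(c["img"],cv2.COLOR_BGR2HSV)
    print(n,"bg",hsv[int(200),int(250)])
    for k,(u,v) in pts.items():
        u/=1.5;v/=1.5
        print(k,np.round(onz(c,u,v,0.01),3), hsv[int(v)-1:int(v)+2, int(u)-18:int(u)+19:3][1].tolist())
c=load("top")
cr=c["img"][150:240,250:390]; cv2.imwrite('pics/crop1.png',cv2.resize(cr,None,fx=5.5,fy=5.5,interpolation=cv2.INTER_CUBIC))
cr=c["img"][100:230,105:235]; cv2.imwrite('pics/crop2.png',cv2.resize(cr,None,fx=4.5,fy=4.5,interpolation=cv2.INTER_CUBIC))
E
```

```text
top bg [ 17  25 165]
stand [ 0.49  -0.136  0.01 ] [[20, 24, 162], [20, 44, 172], [21, 77, 202], [22, 80, 202], [21, 79, 203], [21, 81, 194], [18, 88, 134], [20, 88, 166], [21, 81, 202], [21, 80, 203], [21, 80, 202], [20, 46, 177], [19, 27, 162]]
wide [ 0.461 -0.328  0.01 ] [[18, 28, 165], [18, 28, 165], [21, 27, 161], [16, 61, 160], [17, 81, 202], [15, 71, 188], [18, 28, 163], [16, 71, 159], [17, 85, 202], [15, 66, 188], [18, 28, 166], [18, 23, 165], [19, 26, 164]]
narrow [ 0.607 -0.34   0.01 ] [[21, 25, 162], [19, 26, 160], [19, 27, 162], [19, 27, 160], [14, 74, 151], [16, 80, 191], [18, 32, 161], [14, 86, 155], [15, 72, 190], [19, 25, 161], [21, 26, 160], [19, 26, 159], [19, 27, 161]]
prop [ 0.514 -0.261  0.01 ] [[19, 27, 163], [18, 27, 163], [19, 27, 161], [18, 28, 157], [19, 86, 158], [18, 71, 177], [16, 60, 120], [20, 89, 174], [19, 51, 175], [22, 24, 162], [21, 25, 162], [19, 26, 165], [18, 28, 164]]
handle [0.52  0.248 0.01 ] [[19, 28, 127], [14, 129, 154], [16, 147, 173], [15, 154, 172], [15, 146, 175], [15, 151, 174], [15, 147, 174], [15, 150, 172], [15, 146, 171], [15, 139,
[... 294 characters left out ...]
[21, 24, 179]]
wide [ 0.464 -0.326  0.01 ] [[23, 24, 178], [22, 26, 180], [19, 22, 182], [12, 77, 216], [14, 114, 240], [12, 124, 183], [12, 105, 143], [12, 121, 229], [14, 117, 239], [13, 51, 180], [22, 26, 179], [24, 28, 180], [20, 27, 173]]
narrow [ 0.603 -0.333  0.01 ] [[22, 22, 175], [19, 26, 183], [19, 27, 181], [19, 25, 176], [14, 88, 211], [12, 122, 220], [12, 117, 150], [13, 126, 217], [12, 102, 209], [22, 27, 178], [22, 26, 179], [21, 27, 177], [25, 24, 180]]
prop [ 0.496 -0.24   0.01 ] [[18, 28, 180], [23, 24, 181], [22, 26, 183], [21, 28, 180], [21, 31, 164], [17, 108, 147], [17, 110, 158], [16, 111, 135], [22, 38, 146], [21, 28, 180], [22, 27, 178], [19, 27, 181], [20, 26, 178]]
```

View pics/crop1.png

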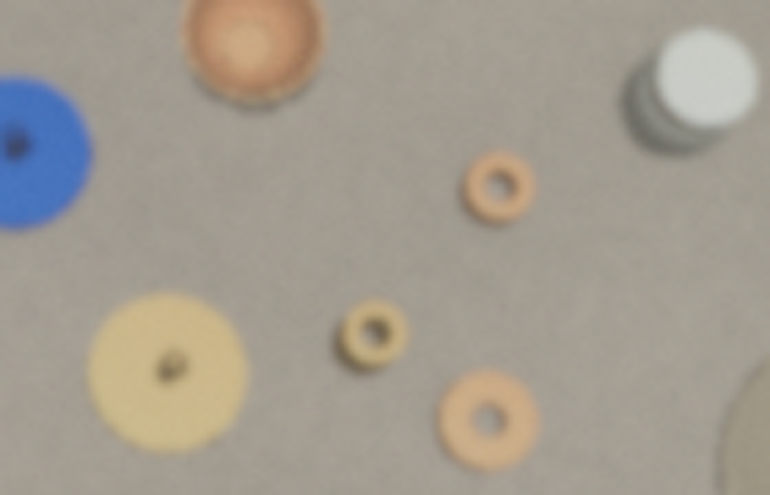

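View pics/crop2.png

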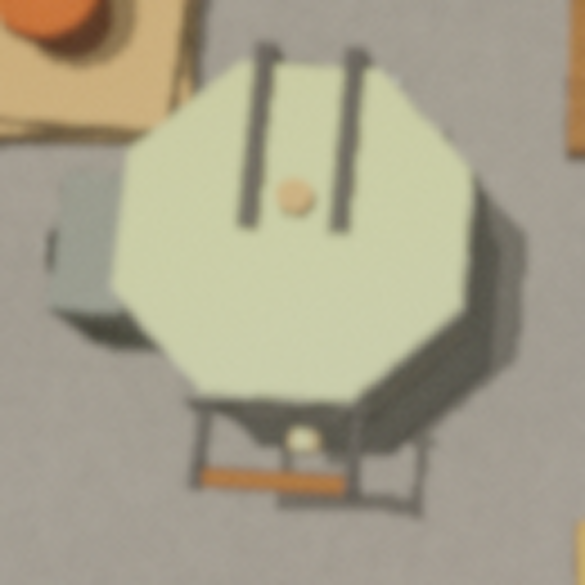

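```bash
cat > meas.py <<'E'
from h import *
def sub(c,box,z,name,smin,R,vmin=0):
    # saturation weighted mask in box, contour -> rays onto plane -> circle fit
    x0,y0,x1,y1=box; s=6
    im=cv2.resize(c["img"][y0:y1,x0:x1],None,fx=s,fy=s,interpolation=cv2.INTER_CUBIC)
    hsv=cv2.cvtColor(im,cv2.COLOR_BGR2HSV); m=((hsv[...,1]>smin)&(hsv[...,2]>vmin)).astype(np.uint8)*255
    cs,_=cv2.findContours(m,cv2.RETR_CCOMP,cv2.CHAIN_APPROX_NONE)
    k=max(cs,key=cv2.contourArea); k=cv2.convexHull(k)[:,0,:].astype(float)
    P=np.array([onz(c,x0+(u+.5)/s-.5,y0+(v+.5)/s-.5,z)[:2] for u,v in k])
    # resample-weighted circle fit
    A=np.c_[2*P,np.ones(len(P))]; sol=np.linalg.lstsq(A,(P**2).sum(1),rcond=None)[0]
    r=np.sqrt(sol[2]+sol[0]**2+sol[1]**2)
    res=np.hypot(*(P-sol[:2]).T)-r
    print(name,"c",np.round(sol[:2],4),"r",round(r,4),"exp",R,"res",np.round(np.abs(res).max(),4))
    return sol[:2]
E
python3 - <<'E'
from meas import *
c=load("top")
def B(u,v,w): return (int(u/1.5-w),int(v/1.5-w),int(u/1.5+w),int(v/1.5+w))
sub(c,B(421,326,22),.012,"stand",52,.048)
for vm in (150,165,175):
    sub(c,B(508,340,18),.016,"wide",50,.030,vm)
    sub(c,B(511,276,14),.024,"narrow",50,.021,vm)
    sub(c,B(477,316,13),.05,"prop",50,.019,vm)
s=load("scene")
for vm in (0,):
    sub(s,B(345,325,22),.012,"stand S",65,.048,205)
    sub(s,B(284,367,15),.016,"wide S",65,.030,205)
    sub(s,B(328,394,13),.024,"narrow S",65,.021,195)
    sub(s,B(319,352,13),.05,"prop S",65,.019,150)
# handle
for P in ((203,478),(345,487)):
    u,v=P[0]/4.5+105,P[1]/4.5+100; print("bar end",onz(c,u,v,.16))
for P in ((345,325),(345,315),):
    pass
E
```

```text
stand c [ 0.4894 -0.1332] r 0.0491 exp 0.048 res 0.0007
wide c [ 0.4628 -0.3253] r 0.0316 exp 0.03 res 0.0007
narrow c [ 0.6059 -0.3355] r 0.0227 exp 0.021 res 0.0013
prop c [ 0.5097 -0.2527] r 0.0202 exp 0.019 res 0.0019
wide c [ 0.4632 -0.3261] r 0.031 exp 0.03 res 0.0011
narrow c [ 0.6067 -0.3365] r 0.0219 exp 0.021 res 0.0014
prop c [ 0.5106 -0.2534] r 0.0195 exp 0.019 res 0.0013
wide c [ 0.4635 -0.3271] r 0.0304 exp 0.03 res 0.0009
narrow c [ 0.6069 -0.337 ] r 0.0209 exp 0.021 res 0.0006
prop c [ 0.5108 -0.2538] r 0.0188 exp 0.019 res 0.0008
stand S c [ 0.4875 -0.1333] r 0.0473 exp 0.048 res 0.0014
wide S c [ 0.4618 -0.3271] r 0.0304 exp 0.03 res 0.0008
narrow S c [ 0.6051 -0.3371] r 0.0217 exp 0.021 res 0.0005
prop S c [ 0.511  -0.2561] r 0.0206 exp 0.019 res 0.002
bar end [0.49521605 0.25830643 0.16      ]
bar end [0.49074982 0.16639636 0.16      ]
```

```bash
cat >> h.py <<'E'
from scipy.spatial.transform import Rotation as Rot
def st(*goals):
    o=get_obs(); R=Rot.from_quat(o["ee_rot"]).as_matrix()
    print("t",round(o["clock"],2),"p",np.round(o["position"],4),"grip",round(o["grip_width"],3),"F",np.round(o["ft_force"],2),"q",np.round(o["joint_pos"],2))
    print("x",np.round(R[:,0],3),"y",np.round(R[:,1],3),"z",np.round(R[:,2],3))
    for g in goals: print("goal",g,"tool delta",np.round(R.T@(np.array(g)-o["position"]),4))
    return o,R
E
python3 - <<'E'
from h import *
st([.463,-.326,.2])
E
```

```text
t 0.1 p [0.2188 0.5851 0.2386] grip 1.002 F [ 0.33 -0.34 -0.07] q [-1.24  0.33 -0.06  1.46  0.02  1.35 -0.09]
x [-0.    -0.001 -1.   ] y [-0.937  0.35  -0.   ] z [ 0.35   0.937 -0.001]
goal [0.463, -0.326, 0.2] tool delta [ 0.0396 -0.5478 -0.7679]
```

Request:
play_rows(increments="-0.04 0 0 0; -0.04 -0.02 0 0.03; 0 -0.05 0 0.08; 0 -0.05 0 0.08; 0 -0.05 0 0.08; 0 -0.05 0 0.08; 0 -0.05 0 0.08; 0 -0.05 0 0.08; 0 -0.05 0 0.08; 0 -0.05 0 0.08; 0 -0.05 0 0.08; 0 -0.05 0 0.08", hand=-1, squeeze=30)

```text
clock: 1.3
position: [0.5892, 0.2492, 0.3146]
ee_rot: [-0.132, 0.699, 0.127, 0.691]
ft_force: [0.4, 0.8, 0.2]
grip_width: 0.998
```

```bash
python3 -c "
from h import *
st([.463,-.326,.2])"
```

```text
t 1.3 p [0.5892 0.2492 0.3146] grip 0.998 F [0.36 0.8  0.23] q [-0.69  0.35  0.3   1.3  -0.1   1.52 -0.03]
x [-0.009 -0.008 -1.   ] y [-0.361  0.933 -0.004] z [ 0.933  0.361 -0.012]
goal [0.463, -0.326, 0.2] tool delta [ 0.1206 -0.4903 -0.3239]
```

Request:
play_rows(increments="0 -0.05 -0.01 0.08; 0 -0.05 -0.01 0.08; 0 -0.05 -0.01 0.08; 0 -0.05 -0.01 0.08; 0 -0.05 -0.01 0.08; 0 -0.05 -0.01 0.08; 0 -0.05 -0.01 0.08; 0 -0.05 -0.01 0.08; 0 -0.05 -0.01 0.08; 0 -0.05 -0.01 0.08; 0 -0.05 -0.01 0.08; 0 0 0 0")

```text
clock: 2.5
position: [0.4548, -0.2719, 0.3168]
ee_rot: [0.191, 0.684, -0.203, 0.675]
ft_force: [0.8, -0.4, 0.2]
grip_width: 1.002
```

```bash
python3 -c "
from h import *
st([.463,-.326,.1])"
```

```text
t 2.5 p [ 0.4548 -0.2719  0.3168] grip 1.002 F [ 0.75 -0.4   0.24] q [-0.21  0.09  0.71  1.61 -0.04  1.47 -0.07]
x [-0.017 -0.012 -1.   ] y [ 0.535  0.845 -0.02 ] z [ 0.845 -0.535 -0.008]
goal [0.463, -0.326, 0.1] tool delta [ 0.2173 -0.037   0.0376]
```

Request:
play_rows(increments="0.03 -0.018 0.018 0; 0.035 -0.019 0.019 0; 0.04 0 0 0; 0.04 0 0 0; 0.04 0 0 0; 0.03 0 0 0; 0 0 0 0; 0 0 0 0")

```text
clock: 3.3
position: [0.4628, -0.328, 0.0953]
ee_rot: [0.192, 0.683, -0.203, 0.675]
ft_force: [0.5, 0.5, -0.1]
grip_width: 1.002
```

```bash
python3 -c "
from h import *
st([.4627,-.3265,.05],[.4627,-.3265,.01])
c=snap('top'); cv2.imwrite('pics/a1.png',cv2.resize(c['img'][150:290,250:400],None,fx=4,fy=4,interpolation=cv2.INTER_CUBIC))
c=snap('scene'); cv2.imwrite('pics/a2.png',cv2.resize(c['img'][170:300,130:280],None,fx=4,fy=4,interpolation=cv2.INTER_CUBIC))
"
```

```text
t 3.3 p [ 0.4628 -0.328   0.0953] grip 1.002 F [ 0.47  0.49 -0.12] q [-0.04  0.4   0.69  1.81 -0.27  1.04  0.18]
x [-0.015 -0.012 -1.   ] y [ 0.536  0.844 -0.018] z [ 0.844 -0.536 -0.006]
goal [0.4627, -0.3265, 0.05] tool delta [ 0.0453  0.002  -0.0006]
goal [0.4627, -0.3265, 0.01] tool delta [ 0.0853  0.0027 -0.0003]
```

View pics/a2.png

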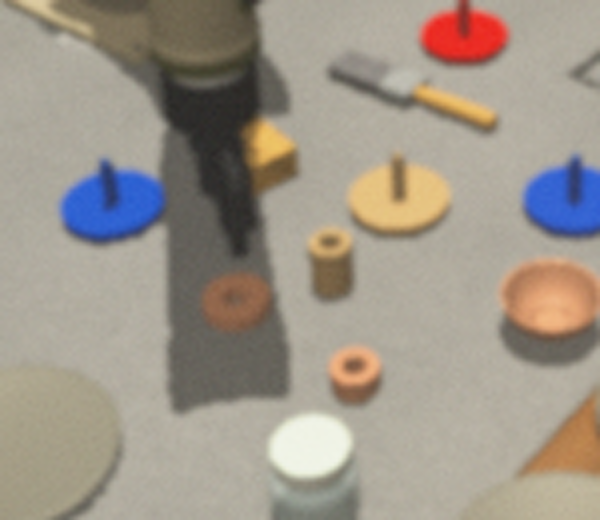

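The gripper is above the wide ring, which lies in its shadow at crop (237,300), and the fingers are clear of the prop. I'll go down.

Request:
play_rows(increments="0.03 0.002 0 0; 0.025 0.001 0 0; 0.02 0 0 0; 0.008 0 0 0; 0 0 0 0")

```text
clock: 3.9
position: [0.4715, -0.329, 0.0203]
ee_rot: [0.191, 0.677, -0.202, 0.682]
ft_force: [-0.4, 0.1, -0.8]
grip_width: 1.001
```

```bash
python3 -c "
from h import *
st([.4627,-.3265,.01])"
```

```text
t 3.9 p [ 0.4715 -0.329   0.0203] grip 1.001 F [-0.44  0.11 -0.84] q [ 0.01  0.51  0.63  1.85 -0.36  0.89  0.24]
x [ 0.002 -0.017 -1.   ] y [ 0.534  0.845 -0.013] z [ 0.846 -0.534  0.011]
goal [0.4627, -0.3265, 0.01] tool delta [ 0.0103 -0.0024 -0.0089]
```

Request:
play_rows(increments="0.002 -0.002 -0.008 0; 0.004 0 -0.001 0; 0.004 0 0 0; 0 0 0 0")

```text
clock: 4.3
position: [0.4643, -0.3269, 0.0137]
ee_rot: [0.191, 0.675, -0.202, 0.684]
ft_force: [-0.1, 0.8, -0.8]
grip_width: 0.998
```

```bash
python3 -c "
from h import *
st([.4627,-.3265,.01])"
```

```text
t 4.3 p [ 0.4643 -0.3269  0.0137] grip 0.998 F [-0.1   0.79 -0.8 ] q [ 0.01  0.5   0.63  1.87 -0.36  0.87  0.25]
x [ 0.008 -0.019 -1.   ] y [ 0.534  0.846 -0.012] z [ 0.846 -0.534  0.017]
goal [0.4627, -0.3265, 0.01] tool delta [ 0.0037 -0.0004 -0.0016]
```

Request:
play_rows(increments="0.004 0 -0.002 0; 0.001 0 0 0")

```text
clock: 4.5
position: [0.4629, -0.326, 0.0088]
ee_rot: [0.191, 0.674, -0.202, 0.684]
ft_force: [0.5, -0.6, -0.2]
grip_width: 1.002
```

Request:
play_rows(increments="0 0 0 0; 0 0 0 0; 0 0 0 0; 0 0 0 0; 0 0 0 0; 0 0 0 0", hand=1, squeeze=30)

```text
clock: 5.1
position: [0.4629, -0.326, 0.0092]
ee_rot: [0.191, 0.675, -0.202, 0.684]
ft_force: [0.1, 0.1, -0.1]
grip_width: 0.685
```

```bash
python3 -c "
from h import *
st([.4894,-.133,.12])"
```

```text
t 5.1 p [ 0.4629 -0.326   0.0092] grip 0.685 F [ 0.05  0.12 -0.07] q [ 0.01  0.5   0.63  1.88 -0.37  0.86  0.25]
x [ 0.008 -0.019 -1.   ] y [ 0.534  0.846 -0.011] z [ 0.846 -0.533  0.017]
goal [0.4894, -0.133, 0.12] tool delta [-0.1142  0.1761 -0.0786]
```

Request:
play_rows(increments="-0.02 0 0 0; -0.03 0 0 0; -0.04 0 0 0; -0.02 0.02 -0.01 0; 0 0.03 -0.014 0; 0 0.03 -0.014 0; 0 0.03 -0.014 0; 0 0.03 -0.014 0; 0 0.02 -0.01 0; 0 0.01 -0.002 0; 0 0 0 0; 0 0 0 0")

```text
clock: 6.3
position: [0.487, -0.1343, 0.1195]
ee_rot: [0.192, 0.674, -0.204, 0.684]
ft_force: [-0.6, -0.8, -0.4]
grip_width: 0.69
```

```bash
python3 -c "
from h import *
st([.4894,-.133,.10])
c=snap('top'); cv2.imwrite('pics/b1.png',cv2.resize(c['img'][150:290,230:380],None,fx=4,fy=4,interpolation=cv2.INTER_CUBIC))
c=snap('scene'); cv2.imwrite('pics/b2.png',cv2.resize(c['img'][130:260,150:300],None,fx=5,fy=5,interpolation=cv2.INTER_CUBIC)[:600,:750])
"
```

```text
t 6.3 p [ 0.487  -0.1343  0.1195] grip 0.69 F [-0.63 -0.76 -0.42] q [-0.42  0.18  0.64  1.96 -0.11  1.03 -0.3 ]
x [ 0.009 -0.02  -1.   ] y [ 0.537  0.844 -0.012] z [ 0.844 -0.537  0.018]
goal [0.4894, -0.133, 0.1] tool delta [0.0195 0.0026 0.001 ]
```

View pics/b2.png

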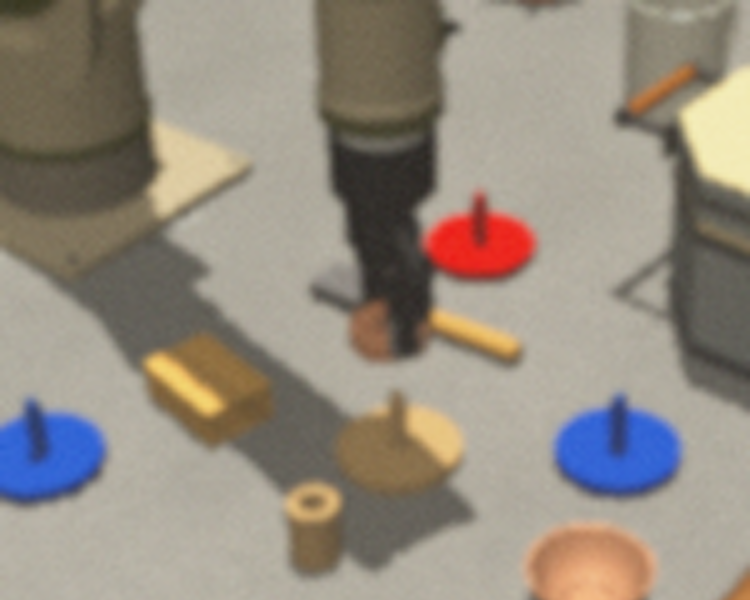

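View pics/b1.png

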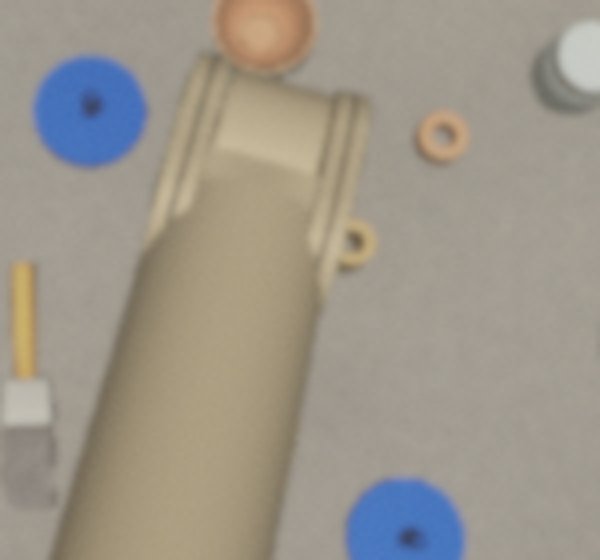

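In b2 the ring is held level above the stand, at crop (385,330), and the post tip is at crop (397,393). I'll check the alignment by projection.

```bash
python3 -c "
from h import *
s=load('scene')
for P in ([.4885,-.133,.062],[.4894,-.133,.062]): print('tip pred',proj(s,P),(proj(s,P)-[150,130])*5)
print('tip meas on z .062',onz(s,397/5+150,394/5+130,.062))
# predicted ring outline, centre at tcp
import math
o,R=st()
c0=o['position']+R@np.array([.0092,0,0])
pts=[proj(s,c0+R@np.array([0,.03*math.cos(a),.03*math.sin(a)])) for a in np.linspace(0,6.28,60)]
pts=(np.array(pts)-[150,130])*5
print('ring bottom extents',pts.min(0),pts.max(0))
im=cv2.imread('pics/b2.png'); cv2.polylines(im,[pts.astype(np.int32)],True,(0,255,0),1); cv2.imwrite('pics/b3.png',im[200:500,250:550])
"
```

```text
tip pred [229.05467259 207.7091029 ] [395.27336293 388.5455145 ]
tip pred [229.24386527 207.79592534] [396.21932635 388.97962672]
tip meas on z .062 [ 0.49366721 -0.13738293  0.062     ]
t 6.4 p [ 0.4869 -0.1347  0.1195] grip 0.691 F [-0.35 -0.03 -0.32] q [-0.42  0.18  0.64  1.96 -0.11  1.03 -0.3 ]
x [ 0.009 -0.02  -1.   ] y [ 0.538  0.843 -0.012] z [ 0.843 -0.538  0.018]
ring bottom extents [348.10096011 313.29191192] [430.69766365 360.65414328]
```

View pics/b3.png

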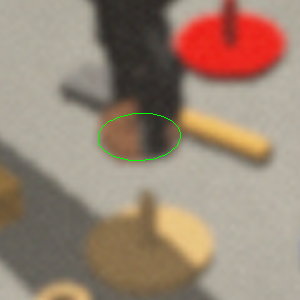

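Request:
play_rows(increments="0.012 0.003 0.001 0; 0.012 0 0 0; 0.008 0 0 0; 0 0 0 0")

```text
clock: 6.8
position: [0.4888, -0.1362, 0.084]
ee_rot: [0.193, 0.674, -0.206, 0.683]
ft_force: [-0.5, 0.3, -1.4]
grip_width: 0.697
```

```bash
python3 -c "
from h import *
st([.489,-.1333,.06],[.489,-.1333,.0225])
"
```

```text
t 6.8 p [ 0.4888 -0.1362  0.084 ] grip 0.697 F [-0.54  0.29 -1.37] q [-0.4   0.25  0.63  1.98 -0.15  0.95 -0.26]
x [ 0.007 -0.021 -1.   ] y [ 0.542  0.84  -0.014] z [ 0.84  -0.542  0.017]
goal [0.489, -0.1333, 0.06] tool delta [ 0.0239  0.0029 -0.0019]
goal [0.489, -0.1333, 0.0225] tool delta [ 0.0614  0.0034 -0.0025]
```

Request:
play_rows(increments="0.008 0.003 -0.002 0; 0.008 0 -0.001 0; 0.008 0 0 0; 0 0 0 0")

```text
clock: 7.2
position: [0.4877, -0.1324, 0.0573]
ee_rot: [0.193, 0.674, -0.206, 0.683]
ft_force: [0.1, 0.2, -0.9]
grip_width: 0.688
```

```bash
python3 -c "
from h import *
st([.489,-.1333,.06],[.489,-.1333,.0225])
c=snap('scene'); cv2.imwrite('pics/c2.png',cv2.resize(c['img'][150:250,170:290],None,fx=6,fy=6,interpolation=cv2.INTER_CUBIC)[:600,:750])
"
```

```text
t 7.2 p [ 0.4877 -0.1324  0.0573] grip 0.688 F [ 0.1   0.24 -0.87] q [-0.39  0.29  0.62  2.01 -0.19  0.9  -0.24]
x [ 0.006 -0.021 -1.   ] y [ 0.542  0.84  -0.014] z [ 0.84  -0.542  0.017]
goal [0.489, -0.1333, 0.06] tool delta [-0.0027 -0.0001  0.0016]
goal [0.489, -0.1333, 0.0225] tool delta [0.0348 0.0005 0.001 ]
```

View pics/c2.png

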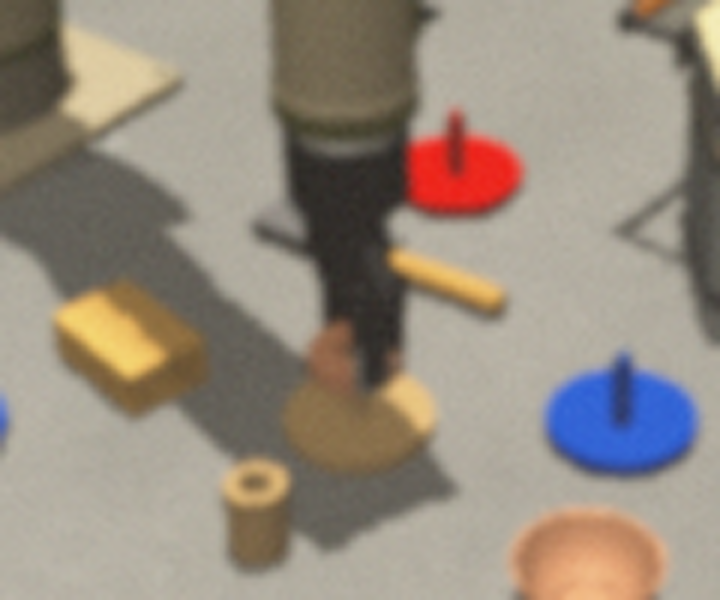

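The ring is over the post tip, with the post showing beneath it at crop (365,390), and the force is near zero. I'll keep lowering.

Request:
play_rows(increments="0.008 0 0.001 0; 0.008 0 0 0; 0.008 0 0 0; 0.006 0 0 0; 0 0 0 0")

```text
clock: 7.75
position: [0.4896, -0.1338, 0.0256]
ee_rot: [0.193, 0.673, -0.206, 0.683]
ft_force: [-0.3, 0.4, -0.8]
grip_width: 0.69
```

```bash
python3 -c "
from h import *
st([.489,-.1333,.0225])
"
```

```text
t 7.75 p [ 0.4896 -0.1338  0.0256] grip 0.69 F [-0.34  0.39 -0.77] q [-0.36  0.35  0.6   2.02 -0.24  0.83 -0.21]
x [ 0.008 -0.021 -1.   ] y [ 0.542  0.84  -0.013] z [ 0.84  -0.542  0.018]
goal [0.489, -0.1333, 0.0225] tool delta [ 0.0031  0.0002 -0.0009]
```

Request:
play_rows(increments="0.003 0 0 0; 0.001 0 0 0; 0 0 0 0")

```text
clock: 8.05
position: [0.4897, -0.1341, 0.0213]
ee_rot: [0.193, 0.673, -0.206, 0.683]
ft_force: [0.4, 0.4, -0.7]
grip_width: 0.689
```

Request:
play_rows(increments="0 0 0 0; 0 0 0 0; 0 0 0 0; 0 0 0 0; 0 0 0 0", hand=-1)

```text
clock: 8.55
position: [0.4905, -0.1342, 0.0222]
ee_rot: [0.194, 0.673, -0.206, 0.684]
ft_force: [0.8, 0.7, 0.1]
grip_width: 1.002
```

Request:
play_rows(increments="-0.015 0 0 0; -0.03 0 0 0; -0.04 0 0 0; -0.03 0 0 0; 0 -0.02 0 0; 0 -0.04 0 0; 0 -0.04 0 0; 0 -0.04 0 0; 0 -0.04 0.02 0; 0 0 0 0")

```text
clock: 9.55
position: [0.4029, -0.3001, 0.1427]
ee_rot: [0.193, 0.673, -0.205, 0.684]
ft_force: [0.6, 0.0, 0.5]
grip_width: 0.998
```

```bash
python3 -c "
from h import *
st([.606,-.3368,.10])
c=snap('scene'); cv2.imwrite('pics/d2.png',cv2.resize(c['img'][170:270,170:290],None,fx=6,fy=6,interpolation=cv2.INTER_CUBIC)[:600,:750])
c=snap('top'); cv2.imwrite('pics/d1.png',cv2.resize(c['img'][150:290,230:380],None,fx=4,fy=4,interpolation=cv2.INTER_CUBIC))
"
```

```text
t 9.55 p [ 0.4029 -0.3001  0.1427] grip 0.998 F [0.59 0.03 0.49] q [-0.21  0.15  0.81  1.95 -0.11  1.07  0.08]
x [ 0.01  -0.021 -1.   ] y [ 0.54   0.842 -0.012] z [ 0.842 -0.539  0.02 ]
goal [0.606, -0.3368, 0.1] tool delta [0.0455 0.0792 0.1899]
```

View pics/d2.png

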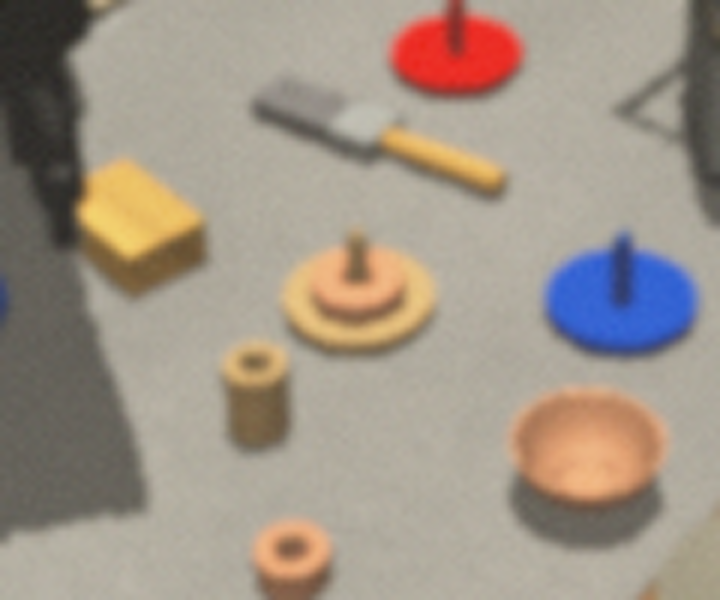

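View pics/d1.png

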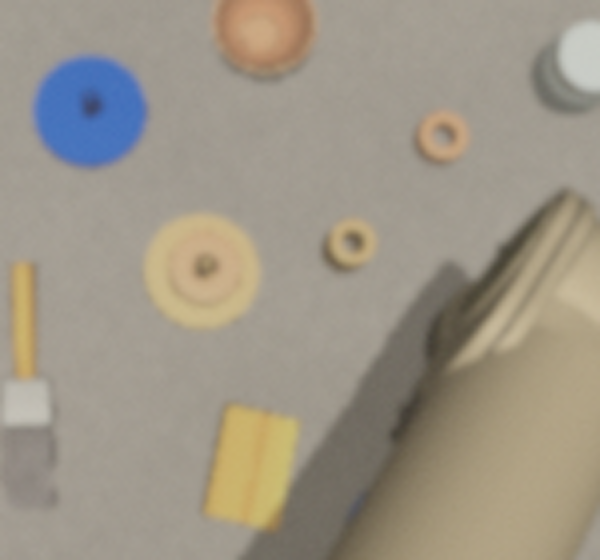

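The wide ring sits on the base with the post up through its bore at d2 (357,280), and nothing else has moved. Next is the narrow ring.

Request:
play_rows(increments="0 0.015 0.035 0; 0 0.015 0.04 0; 0 0.015 0.04 0; 0 0.015 0.035 0; 0 0.012 0.025 0; 0 0.005 0.01 0; 0 0 0 0")

```text
clock: 10.35
position: [0.6105, -0.3182, 0.1367]
ee_rot: [0.192, 0.678, -0.195, 0.682]
ft_force: [-0.5, -0.1, 0.2]
grip_width: 0.996
```

```bash
python3 -c "
from h import *
st([.606,-.3368,.06])"
```

```text
t 10.35 p [ 0.6105 -0.3182  0.1367] grip 0.996 F [-0.54 -0.06  0.24] q [-0.06  0.62  0.7   1.43 -0.4   1.23  0.12]
x [ 0.005 -0.006 -1.   ] y [ 0.527  0.85  -0.003] z [ 0.85  -0.527  0.007]
goal [0.606, -0.3368, 0.06] tool delta [ 0.0768 -0.018   0.0054]
```

Request:
play_rows(increments="0.02 -0.012 0.003 0; 0.02 -0.006 0.002 0; 0.02 0 0 0; 0.015 0 0 0; 0 0 0 0")

```text
clock: 10.85
position: [0.6038, -0.3314, 0.0577]
ee_rot: [0.192, 0.679, -0.193, 0.682]
ft_force: [-0.5, 0.8, -0.7]
grip_width: 1.002
```

```bash
python3 -c "
from h import *
st([.606,-.3368,.014])
c=snap('scene'); cv2.imwrite('pics/e2.png',cv2.resize(c['img'][190:290,160:280],None,fx=6,fy=6,interpolation=cv2.INTER_CUBIC)[:600,:750])
"
```

```text
t 10.85 p [ 0.6038 -0.3314  0.0577] grip 1.002 F [-0.52  0.8  -0.68] q [-0.01  0.7   0.66  1.49 -0.45  1.11  0.18]
x [ 0.003 -0.002 -1.   ] y [ 0.523  0.852 -0.   ] z [ 0.852 -0.523  0.003]
goal [0.606, -0.3368, 0.014] tool delta [ 0.0437 -0.0034  0.0045]
```

View pics/e2.png

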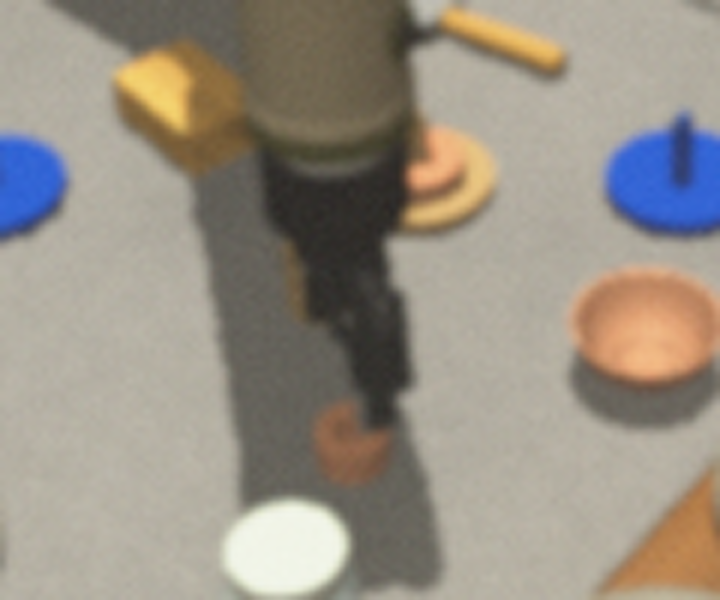

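The gripper is above the narrow ring, which is at crop (353,440), and clear of the jar and the prop. I'll go down with a small correction.

Request:
play_rows(increments="0.01 -0.003 0.004 0; 0.012 0 0 0; 0.012 0 0 0; 0.007 0 0 0; 0 0 0 0")

```text
clock: 11.4
position: [0.6078, -0.3369, 0.017]
ee_rot: [0.191, 0.678, -0.192, 0.683]
ft_force: [-0.2, -0.8, 0.3]
grip_width: 0.999
```

```bash
python3 -c "
from h import *
st([.606,-.3368,.014])"
```

```text
t 11.4 p [ 0.6078 -0.3369  0.017 ] grip 0.999 F [-0.17 -0.83  0.3 ] q [ 0.01  0.75  0.63  1.5  -0.48  1.04  0.21]
x [ 0.007 -0.004 -1.   ] y [0.522 0.853 0.   ] z [ 0.853 -0.522  0.008]
goal [0.606, -0.3368, 0.014] tool delta [ 0.003  -0.0009 -0.0016]
```

Request:
play_rows(increments="0.003 -0.001 -0.002 0; 0 0 0 0")

```text
clock: 11.6
position: [0.6054, -0.3368, 0.0138]
ee_rot: [0.191, 0.678, -0.192, 0.683]
ft_force: [0.4, -0.4, -0.6]
grip_width: 1.0
```

Request:
play_rows(increments="0 0 0 0; 0 0 0 0; 0 0 0 0; 0 0 0 0; 0 0 0 0; 0 0 0 0; 0 0 0 0", hand=1, squeeze=30)

```text
clock: 12.3
position: [0.6062, -0.3371, 0.0153]
ee_rot: [0.191, 0.677, -0.192, 0.684]
ft_force: [0.3, 0.0, -0.8]
grip_width: 0.481
```

```bash
python3 -c "
from h import *
st([.489,-.1335,.13])"
```

```text
t 12.3 p [ 0.6062 -0.3371  0.0153] grip 0.481 F [ 0.29  0.02 -0.79] q [ 0.01  0.75  0.63  1.5  -0.49  1.04  0.21]
x [ 0.009 -0.005 -1.   ] y [0.522 0.853 0.001] z [ 0.853 -0.522  0.01 ]
goal [0.489, -0.1335, 0.13] tool delta [-0.1167  0.1126 -0.2051]
```

Request:
play_rows(increments="-0.02 0 0 0; -0.035 0 0 0; -0.04 0 0 0; -0.022 0.01 -0.02 0; 0 0.02 -0.036 0; 0 0.02 -0.037 0; 0 0.02 -0.037 0; 0 0.02 -0.037 0; 0 0.015 -0.025 0; 0 0.006 -0.01 0; 0 0 0 0; 0 0 0 0")

```text
clock: 13.5
position: [0.4854, -0.1297, 0.133]
ee_rot: [0.192, 0.677, -0.191, 0.684]
ft_force: [-0.2, -0.4, -0.2]
grip_width: 0.478
```

```bash
python3 -c "
from h import *
st([.489,-.1335,.10])"
```

```text
t 13.5 p [ 0.4854 -0.1297  0.133 ] grip 0.478 F [-0.21 -0.43 -0.24] q [-0.52  0.17  0.76  1.95 -0.13  1.06 -0.25]
x [ 0.009 -0.002 -1.   ] y [0.522 0.853 0.003] z [ 0.853 -0.522  0.009]
goal [0.489, -0.1335, 0.1] tool delta [ 0.033  -0.0014  0.0047]
```

Request:
play_rows(increments="0.012 -0.001 0.004 0; 0.012 0 0 0; 0.012 0 0 0; 0.006 0 0 0; 0 0 0 0")

```text
clock: 14.0
position: [0.489, -0.1372, 0.086]
ee_rot: [0.192, 0.677, -0.194, 0.683]
ft_force: [-0.4, 0.0, -0.5]
grip_width: 0.488
```

```bash
python3 -c "
from h import *
st([.489,-.1335,.07],[.489,-.1335,.044])
c=snap('scene'); cv2.imwrite('pics/f2.png',cv2.resize(c['img'][150:250,170:290],None,fx=6,fy=6,interpolation=cv2.INTER_CUBIC)[:600,:750])
"
```

```text
t 14.0 p [ 0.489  -0.1372  0.086 ] grip 0.488 F [-0.44  0.01 -0.51] q [-0.48  0.26  0.74  1.98 -0.21  0.97 -0.19]
x [ 0.007 -0.005 -1.   ] y [ 0.526  0.85  -0.001] z [ 0.85  -0.526  0.009]
goal [0.489, -0.1335, 0.07] tool delta [ 0.016   0.0032 -0.0021]
goal [0.489, -0.1335, 0.044] tool delta [ 0.042   0.0032 -0.0023]
```

View pics/f2.png

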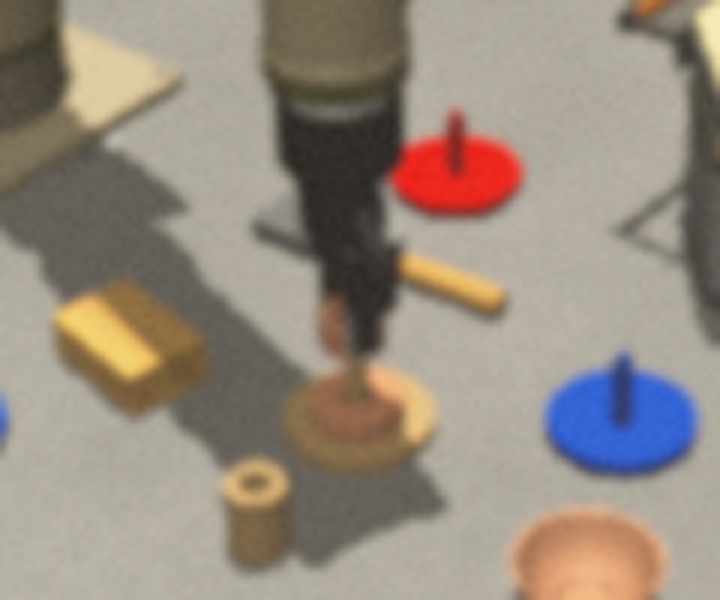

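The narrow ring, at crop (345,325), hangs just above the post tip at (355,375). I'll correct 3 mm sideways and lower.

Request:
play_rows(increments="0.002 0.003 -0.002 0; 0.006 0 0 0; 0.007 0 0 0; 0 0 0 0")

```text
clock: 14.45
position: [0.4898, -0.1332, 0.0709]
ee_rot: [0.192, 0.677, -0.194, 0.684]
ft_force: [-0.8, -1.1, -0.4]
grip_width: 0.484
```

```bash
python3 -c "
from h import *
st([.489,-.1335,.044])"
```

```text
t 14.45 p [ 0.4898 -0.1332  0.0709] grip 0.484 F [-0.82 -1.07 -0.4 ] q [-0.47  0.29  0.73  1.99 -0.23  0.94 -0.18]
x [ 0.009 -0.005 -1.   ] y [0.526 0.851 0.   ] z [ 0.851 -0.526  0.01 ]
goal [0.489, -0.1335, 0.044] tool delta [ 0.0269 -0.0007 -0.0008]
```

Request:
play_rows(increments="0.008 0 0 0; 0.007 0 0 0; 0.007 0 0 0; 0.004 0 0 0; 0 0 0 0")

```text
clock: 14.95
position: [0.4904, -0.1332, 0.0429]
ee_rot: [0.193, 0.677, -0.194, 0.684]
ft_force: [-2.3, 1.4, 10.4]
grip_width: 0.48
```

```bash
python3 -c "
from h import *
st([.489,-.1335,.044])"
```

```text
t 14.95 p [ 0.4904 -0.1332  0.0429] grip 0.48 F [-2.33  1.4  10.37] q [-0.44  0.34  0.71  2.01 -0.28  0.88 -0.14]
x [ 0.009 -0.005 -1.   ] y [0.526 0.851 0.001] z [ 0.851 -0.526  0.01 ]
goal [0.489, -0.1335, 0.044] tool delta [-0.0011 -0.001  -0.0011]
```

Contact at the expected height, about 10 N. I'll release it.

Request:
play_rows(increments="-0.001 0 0 0; 0 0 0 0")

```text
clock: 15.15
position: [0.4905, -0.1334, 0.0437]
ee_rot: [0.192, 0.677, -0.194, 0.684]
ft_force: [0.6, 0.1, -0.7]
grip_width: 0.487
```

Request:
play_rows(increments="0 0 0 0; 0 0 0 0; 0 0 0 0; 0 0 0 0; 0 0 0 0", hand=-1)

```text
clock: 15.65
position: [0.4905, -0.1334, 0.0436]
ee_rot: [0.193, 0.677, -0.194, 0.684]
ft_force: [-0.3, 0.6, 0.0]
grip_width: 1.003
```

Request:
play_rows(increments="-0.015 0 0 0; -0.03 0 0 0; -0.04 0 0 0; -0.04 0 0 0; -0.04 0 0 0; -0.04 0 -0.01 -0.08; -0.02 0.01 -0.01 -0.08; 0 0.03 -0.01 -0.06; 0 0.03 -0.01 -0.06; 0 0.02 0 -0.06; 0 0 0 0")

```text
clock: 16.75
position: [0.4818, -0.0332, 0.2881]
ee_rot: [0.073, 0.697, -0.075, 0.709]
ft_force: [0.4, -0.2, -0.4]
grip_width: 1.002
```

```bash
python3 -c "
from h import *
st([.493,.2123,.30])
c=snap('scene'); cv2.imwrite('pics/g2.png',cv2.resize(c['img'][170:270,170:290],None,fx=6,fy=6,interpolation=cv2.INTER_CUBIC)[:600,:750])
cv2.imwrite('pics/g3.png',cv2.resize(c['img'][100:230,230:380],None,fx=5,fy=5,interpolation=cv2.INTER_CUBIC)[:600,:750])
c=snap('top')
cv2.imwrite('pics/g1.png',cv2.resize(c['img'][100:230,105:235],None,fx=4.5,fy=4.5,interpolation=cv2.INTER_CUBIC))
"
```

```text
t 16.75 p [ 0.4818 -0.0332  0.2881] grip 1.002 F [ 0.36 -0.21 -0.45] q [-0.7  -0.06  0.65  1.79  0.04  1.39 -0.27]
x [ 0.017 -0.004 -1.   ] y [ 0.209  0.978 -0.   ] z [ 0.978 -0.209  0.017]
goal [0.493, 0.2123, 0.3] tool delta [-0.0127  0.2424 -0.0401]
```

View pics/g2.png

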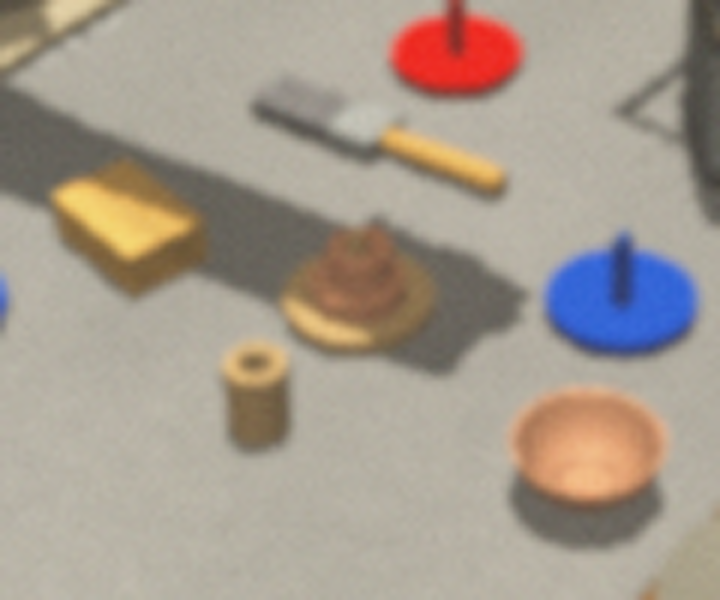

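View pics/g3.png

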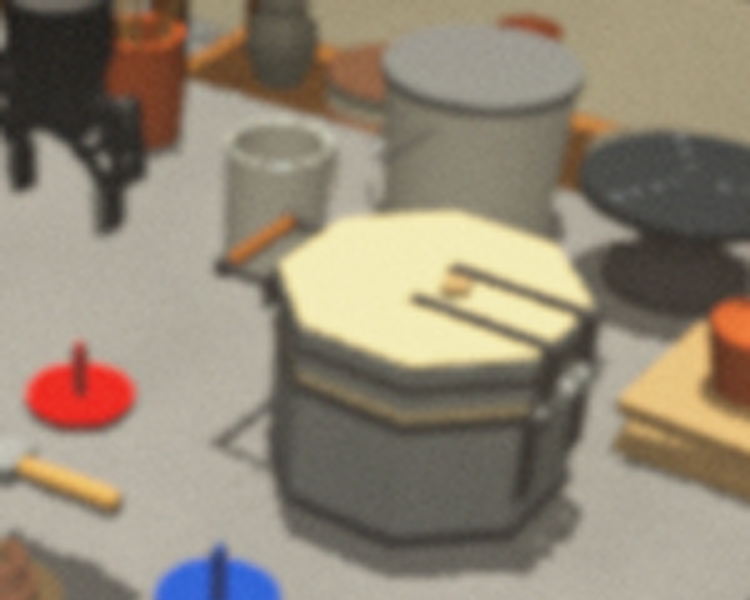

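Both rings sit on the post at g2 (357,275). In g3 the wooden handle bar runs from (232,262) to (293,222). I'll fix its centre by triangulating.

Run:
```python
from h import *
cs={}
t=load("top"); cv2.imwrite('pics/g4.png',cv2.resize(t["img"][100:230,105:235],None,fx=4.5,fy=4.5,interpolation=cv2.INTER_CUBIC))
res={}
for n,box in(("top",(140,195,190,215)),("scene",(270,140,295,157))):
    c=load(n); x0,y0,x1,y1=box; hsv=cv2.cvtColor(c["img"][y0:y1,x0:x1],cv2.COLOR_BGR2HSV)
    m=((hsv[...,1]>85)&(hsv[...,0]<20)).astype(np.uint8)
    k,lab,stt,cen=cv2.connectedComponentsWithStats(m)
    i=1+np.argmax(stt[1:,4]); ys,xs=np.nonzero(lab==i); p=np.c_[xs+x0,ys+y0].astype(float)
    mu=p.mean(0); w,V=np.linalg.eigh(np.cov((p-mu).T)); d=V[:,1]; s=(p-mu)@d
    print(n,len(p),mu,"ends",mu+d*s.min(),mu+d*s.max(), "std",np.sqrt(w))
    res[n]=(mu,mu+d*s.min(),mu+d*s.max()); 
    for q in res[n]: print("  on .16",np.round(onz(c,*q,.16),4))
(o1,d1),(o2,d2)=ray(load("top"),*res["top"][0]),ray(load("scene"),*res["scene"][0])
A=np.c_[d1,-d2]; l=np.linalg.lstsq(A,o2-o1,rcond=None)[0]; a=o1+d1*l[0]; b=o2+d2*l[1]; print("tri",a,b,np.linalg.norm(a-b))
```

```text
top 146 [165.8630137  206.51369863] ends [181.09762927 207.51585312] [149.03900891 205.40699188] std [1.31417074 9.22190473]
  on .16 [0.4951 0.2126 0.16  ]
  on .16 [0.4928 0.1682 0.16  ]
  on .16 [0.4976 0.2616 0.16  ]
scene 62 [281.90322581 147.40322581] ends [288.44434692 143.14621068] [275.40958139 151.62934271] std [1.15792483 4.3880436 ]
  on .16 [0.4926 0.2184 0.16  ]
  on .16 [0.4951 0.2661 0.16  ]
  on .16 [0.4901 0.1728 0.16  ]
tri [0.49457058 0.211886   0.16303213] [0.49587747 0.2129726  0.16349459] 0.0017614043731469299
```

Run:
```python
from h import *
t=load("top")
for z in(.05,.08,.1,.12,.16): print(z,np.round(onz(t,303/4.5+105,438/4.5+100,z),3))
for q in ((205,402),(360,402),(112,285),(470,305),(477,185),(128,150)): print(np.round(onz(t,q[0]/4.5+105,q[1]/4.5+100,.185),3))
st([.4945,.2135,.27])
```

```text
0.05 [0.544 0.218 0.05 ]
0.08 [0.538 0.212 0.08 ]
0.1 [0.534 0.208 0.1  ]
0.12 [0.53  0.204 0.12 ]
0.16 [0.523 0.195 0.16 ]
[0.54  0.254 0.185]
[0.542 0.155 0.185]
[0.617 0.319 0.185]
[0.607 0.087 0.185]
[0.689 0.086 0.185]
[0.709 0.315 0.185]
t 16.85 p [ 0.4814 -0.036   0.2878] grip 0.999 F [ 0.8  -0.85  0.33] q [-0.7  -0.06  0.66  1.79  0.04  1.39 -0.27]
x [ 0.017 -0.005 -1.   ] y [ 0.215  0.977 -0.001] z [ 0.976 -0.215  0.017]
goal [0.4945, 0.2135, 0.27] tool delta [ 0.0168  0.2465 -0.0412]
```

View pics/g1.png

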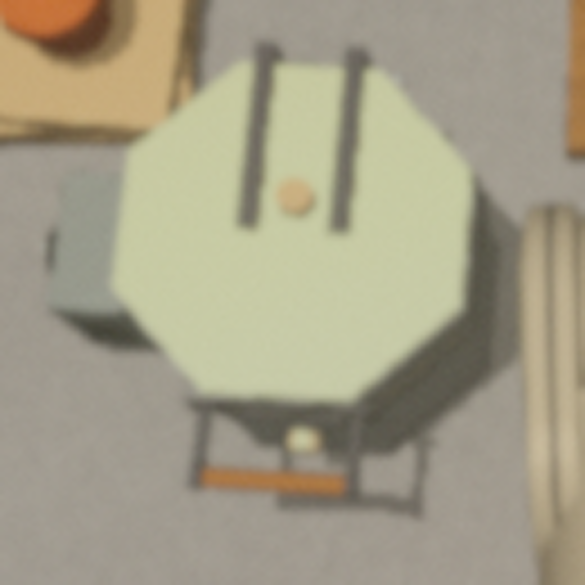

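The pale spot between the lid and the bar resolves to a plug on the kiln's body, about 0.07 m high, so the space around the bar is free. I'll go above the handle with the fingers part-open so that they fit the 43 mm gap.

Request:
play_rows(increments="0 0.02 -0.008 -0.04; 0 0.035 -0.006 -0.04; 0 0.04 -0.004 -0.04; 0 0.04 -0.002 -0.04; 0 0.04 0 0; 0 0.035 0 0; 0 0.025 0 0; 0 0.01 0 0; 0 0 0 0; 0 0 0 0", hand=0.06, squeeze=30)

```text
clock: 17.85
position: [0.4891, 0.2105, 0.2851]
ee_rot: [0.02, 0.702, -0.027, 0.712]
ft_force: [0.4, -0.1, 0.4]
grip_width: 0.472
```

```bash
python3 -c "
from h import *
st([.4945,.2135,.20],[.4945,.2135,.149])"
```

```text
t 17.85 p [0.4891 0.2105 0.2851] grip 0.472 F [ 0.36 -0.14  0.43] q [-0.91  0.09  0.45  1.66 -0.02  1.39 -0.53]
x [ 0.014 -0.01  -1.   ] y [ 0.067  0.998 -0.009] z [ 0.998 -0.067  0.014]
goal [0.4945, 0.2135, 0.2] tool delta [0.0852 0.0041 0.004 ]
goal [0.4945, 0.2135, 0.149] tool delta [0.1362 0.0046 0.0033]
```

Request:
play_rows(increments="0.02 0.004 0.004 -0.015; 0.025 0 0 0; 0.025 0 0 0; 0.012 0 0 0; 0 0 0 0")

```text
clock: 18.35
position: [0.497, 0.2046, 0.2029]
ee_rot: [0.019, 0.701, -0.025, 0.713]
ft_force: [-0.8, -1.0, 0.5]
grip_width: 0.47
```

```bash
python3 -c "
from h import *
st([.4945,.2135,.149])
c=snap('scene')
cv2.imwrite('pics/k3.png',cv2.resize(c['img'][90:210,230:360],None,fx=5,fy=5,interpolation=cv2.INTER_CUBIC)[:600,:750])
"
```

```text
t 18.35 p [0.497  0.2046 0.2029] grip 0.47 F [-0.79 -1.    0.5 ] q [-0.89  0.15  0.45  1.78 -0.06  1.22 -0.49]
x [ 0.017 -0.009 -1.   ] y [ 0.063  0.998 -0.008] z [ 0.998 -0.063  0.017]
goal [0.4945, 0.2135, 0.149] tool delta [ 0.0538  0.0092 -0.004 ]
```

View pics/k3.png

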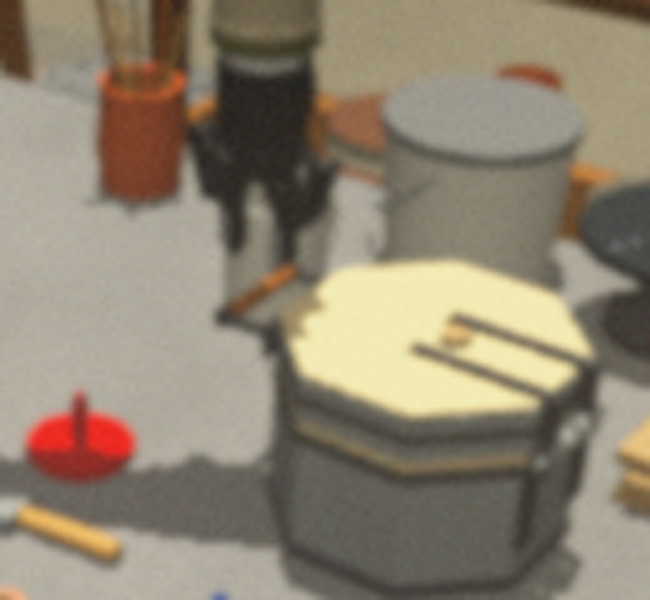

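The two fingertips, at (237,245) and (288,248), straddle the bar at (265,288). I'll go down onto it.

Request:
play_rows(increments="0.012 0.008 -0.004 0; 0.015 0.001 0 0; 0.013 0 0 0; 0.01 0 0 0; 0 0 0 0")

```text
clock: 18.9
position: [0.4962, 0.2159, 0.1542]
ee_rot: [0.021, 0.699, -0.024, 0.715]
ft_force: [0.9, -0.1, -0.0]
grip_width: 0.467
```

```bash
python3 -c "
from h import *
st([.4945,.2135,.149])
c=snap('scene')
cv2.imwrite('pics/l3.png',cv2.resize(c['img'][90:210,230:360],None,fx=5,fy=5,interpolation=cv2.INTER_CUBIC)[:600,:750])
"
```

```text
t 18.9 p [0.4962 0.2159 0.1542] grip 0.467 F [ 0.87 -0.13 -0.03] q [-0.89  0.2   0.44  1.83 -0.08  1.11 -0.49]
x [ 0.023 -0.004 -1.   ] y [ 0.063  0.998 -0.003] z [ 0.998 -0.063  0.023]
goal [0.4945, 0.2135, 0.149] tool delta [ 0.0052 -0.0024 -0.0016]
```

View pics/l3.png

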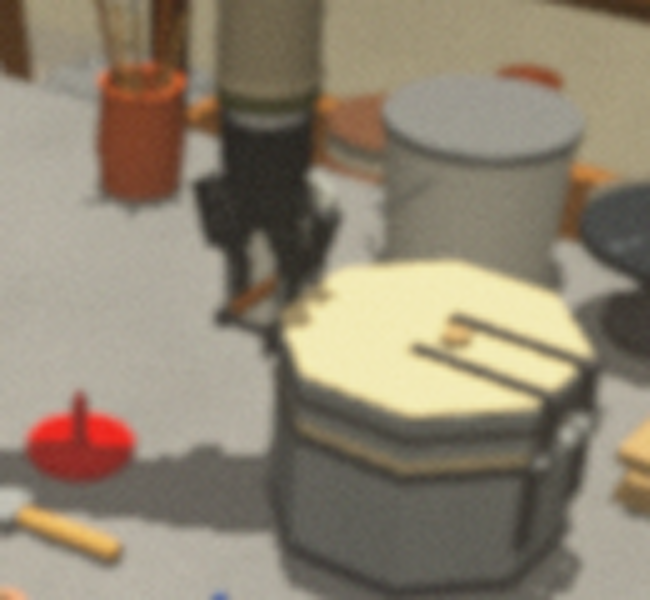

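Request:
play_rows(increments="0.005 -0.002 -0.002 0; 0 0 0 0")

```text
clock: 19.15
position: [0.4948, 0.2142, 0.1503]
ee_rot: [0.021, 0.698, -0.023, 0.715]
ft_force: [0.7, 0.0, 0.1]
grip_width: 0.472
```

Request:
play_rows(increments="0 0 0 0; 0 0 0 0; 0 0 0 0; 0 0 0 0; 0 0 0 0; 0 0 0 0", hand=1, squeeze=40)

```text
clock: 19.75
position: [0.494, 0.2142, 0.151]
ee_rot: [0.021, 0.699, -0.023, 0.715]
ft_force: [-1.0, -0.0, -0.5]
grip_width: 0.15
```

```bash
python3 -c "
from h import *
st()"
```

```text
t 19.75 p [0.494  0.2142 0.151 ] grip 0.15 F [-1.01 -0.01 -0.47] q [-0.89  0.2   0.44  1.84 -0.08  1.1  -0.49]
x [ 0.023 -0.003 -1.   ] y [ 0.063  0.998 -0.001] z [ 0.998 -0.062  0.023]
```

The bar is gripped: the opening is about 13 mm on a 14 mm bar. I'll raise it along the arc.

Request:
play_rows(increments="-0.005 0 0.001 0; -0.009 0 0.001 0; -0.009 0 0.002 0; -0.009 0 0.002 0; -0.009 0 0.002 0; 0 0 0 0")

```text
clock: 20.35
position: [0.5012, 0.214, 0.1959]
ee_rot: [0.021, 0.699, -0.023, 0.714]
ft_force: [-2.0, -1.3, -2.3]
grip_width: 0.149
```

```bash
cat >> h.py <<'E'
H0=np.array([.494,.2142,.151])
KX=np.array([.9987,-.051,0])
def lid():
    o,R=st(); d=o["position"]-H0; dx=d@KX; dz=d[2]
    a=np.arctan2(.025+dz,.29-dx); print("dx",round(dx,4),"dz",round(dz,4),"radius",np.hypot(.025+dz,.29-dx),"lid",round(a-.086,3),"by z",round(np.arcsin((.025+dz)/.2911)-.086,3))
    for th in (.3,.5,.62,.67,.48):
        aa=th+.086; tgt=H0+KX*(.29-.2911*np.cos(aa))+np.array([0,0,.2911*np.sin(aa)-.025])
        print(th,"tool delta",np.round(R.T@(tgt-o["position"]),4))
E
python3 -c "
from h import *
lid()"
```

```text
t 20.35 p [0.5012 0.214  0.1959] grip 0.149 F [-2.01 -1.29 -2.34] q [-0.89  0.17  0.45  1.77 -0.07  1.2  -0.49]
x [ 0.022 -0.003 -1.   ] y [ 0.062  0.998 -0.002] z [ 0.998 -0.062  0.022]
dx 0.0072 dz 0.0449 radius 0.2913227127668701 lid 0.156 by z 0.156
0.3 tool delta [-0.0394 -0.      0.014 ]
0.5 tool delta [-0.0902  0.0002  0.0423]
0.62 tool delta [-0.1176  0.0004  0.0639]
0.67 tool delta [-0.1282  0.0005  0.0738]
0.48 tool delta [-0.0854  0.0002  0.039 ]
```

Request:
play_rows(increments="-0.01 0 0.003 0; -0.01 0 0.0035 0; -0.01 0 0.004 0; -0.01 0 0.004 0; -0.01 0 0.0045 0; -0.009 0 0.005 0; -0.009 0 0.005 0; -0.009 0 0.005 0; 0 0 0 0")

```text
clock: 21.25
position: [0.536, 0.2125, 0.2815]
ee_rot: [0.021, 0.699, -0.022, 0.714]
ft_force: [-3.7, -0.1, 0.4]
grip_width: 0.145
```

```bash
python3 -c "
from h import *
lid()
c=snap('scene')
cv2.imwrite('pics/m3.png',cv2.resize(c['img'][70:200,230:370],None,fx=4.5,fy=4.5,interpolation=cv2.INTER_CUBIC))"
```

```text
t 21.25 p [0.536  0.2125 0.2815] grip 0.145 F [-3.7  -0.13  0.44] q [-0.87  0.19  0.47  1.57 -0.08  1.38 -0.45]
x [ 0.022 -0.002 -1.   ] y [ 0.062  0.998 -0.   ] z [ 0.998 -0.062  0.022]
dx 0.0421 dz 0.1305 radius 0.2926867281941143 lid 0.474 by z 0.478
0.3 tool delta [ 0.0455 -0.0007 -0.0227]
0.5 tool delta [-0.0053 -0.0004  0.0055]
0.62 tool delta [-0.0327 -0.0002  0.0271]
0.67 tool delta [-0.0434 -0.0001  0.0371]
0.48 tool delta [-0.0005 -0.0004  0.0022]
```

View pics/m3.png

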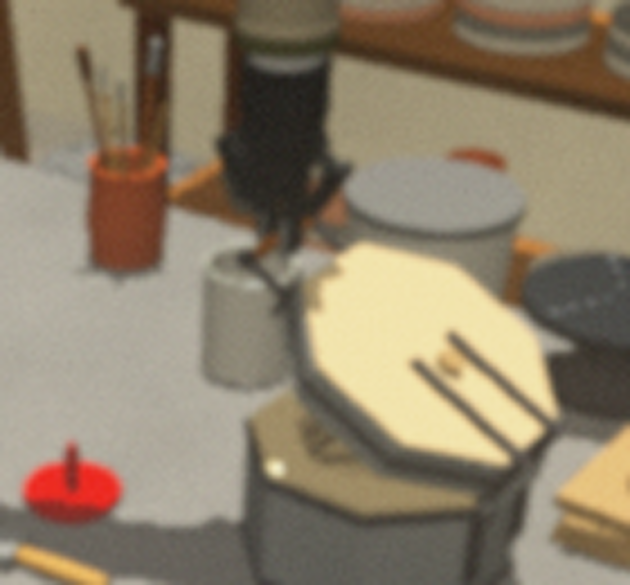

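The lid is raised and still in the fingers, with the bar at (270,245), at about 0.475 rad. I'll go on past balance to about 0.68.

Request:
play_rows(increments="-0.009 0 0.007 0; -0.008 0 0.007 0; -0.008 0 0.007 0; -0.008 0 0.007 0; -0.007 0 0.007 0; -0.005 0 0.005 0; 0 0 0 0; 0 0 0 0")

```text
clock: 22.1
position: [0.5693, 0.2112, 0.327]
ee_rot: [0.02, 0.705, -0.021, 0.709]
ft_force: [-2.8, -1.2, 1.8]
grip_width: 0.149
```

```bash
python3 -c "
from h import *
lid()"
```

```text
t 22.1 p [0.5693 0.2112 0.327 ] grip 0.149 F [-2.8  -1.17  1.82] q [-0.82  0.27  0.49  1.4  -0.12  1.5  -0.4 ]
x [ 0.006 -0.003 -1.   ] y [ 0.058  0.998 -0.002] z [ 0.998 -0.058  0.006]
dx 0.0753 dz 0.176 radius 0.2940742537972001 lid 0.667 by z 0.676
0.3 tool delta [ 0.0911 -0.001  -0.0556]
0.5 tool delta [ 0.0399 -0.0009 -0.0281]
0.62 tool delta [ 0.0121 -0.0008 -0.0069]
0.67 tool delta [ 0.0013 -0.0008  0.0029]
0.48 tool delta [ 0.0447 -0.0009 -0.0313]
```

Lid at about 0.67 rad, with the force now upward, so it is past balance. I'll ease it back.

Request:
play_rows(increments="0.005 0 -0.005 0; 0.006 0 -0.006 0; 0.006 0 -0.005 0; 0.006 0 -0.005 0; 0.006 0 -0.004 0; 0.006 0 -0.004 0; 0.005 0 -0.003 0; 0 0 0 0; 0 0 0 0; 0 0 0 0")

```text
clock: 23.1
position: [0.5355, 0.2126, 0.2817]
ee_rot: [0.019, 0.703, -0.022, 0.71]
ft_force: [0.0, 0.0, -0.0]
grip_width: 0.143
```

```bash
python3 -c "
from h import *
lid()
c=snap('scene')
cv2.imwrite('pics/n3.png',cv2.resize(c['img'][70:200,230:370],None,fx=4.5,fy=4.5,interpolation=cv2.INTER_CUBIC))
cv2.imwrite('pics/n2.png',cv2.resize(c['img'],None,fx=1.5,fy=1.5))
c=snap('top')
cv2.imwrite('pics/n1.png',cv2.resize(c['img'],None,fx=1.5,fy=1.5))
cv2.imwrite('pics/n4.png',cv2.resize(load('scene')['img'][170:270,170:290],None,fx=6,fy=6,interpolation=cv2.INTER_CUBIC))"
```

```text
t 23.1 p [0.5355 0.2126 0.2817] grip 0.143 F [ 0.04  0.01 -0.02] q [-0.86  0.2   0.47  1.56 -0.09  1.39 -0.44]
x [ 0.009 -0.004 -1.   ] y [ 0.058  0.998 -0.003] z [ 0.998 -0.058  0.01 ]
dx 0.0415 dz 0.1307 radius 0.2931923075390283 lid 0.474 by z 0.478
0.3 tool delta [ 0.0459 -0.0005 -0.0217]
0.5 tool delta [-0.0053 -0.0004  0.006 ]
0.62 tool delta [-0.0329 -0.0004  0.0273]
0.67 tool delta [-0.0437 -0.0003  0.0371]
0.48 tool delta [-0.0004 -0.0005  0.0028]
```

View pics/n3.png

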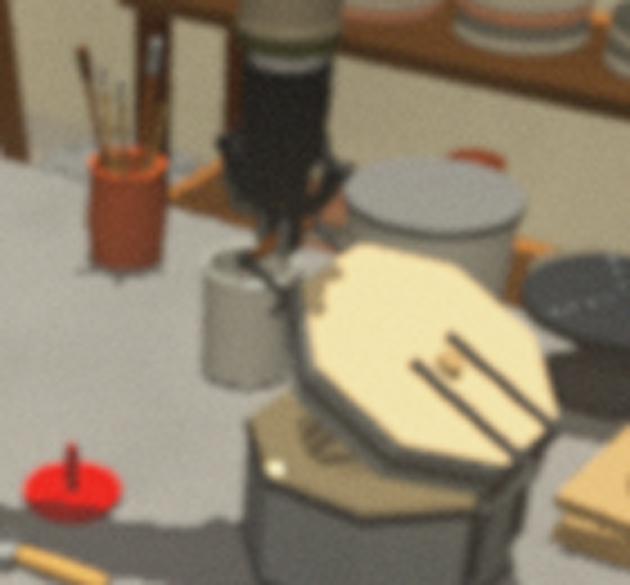

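View pics/n4.png

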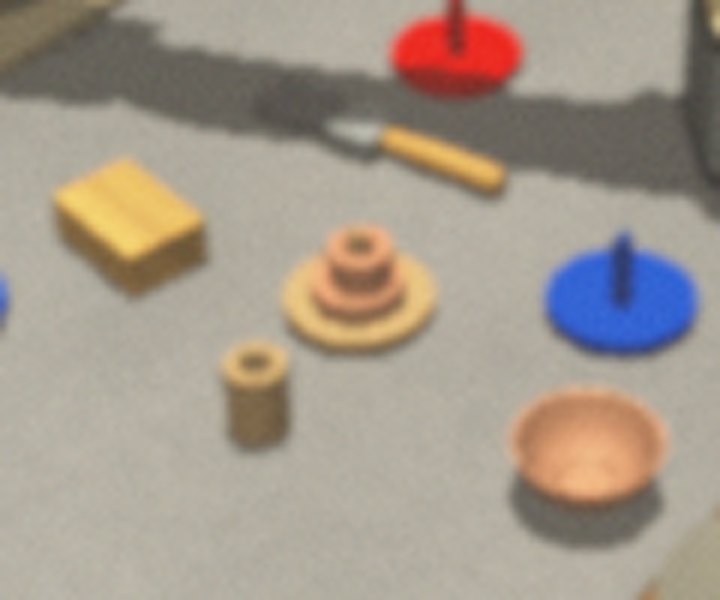

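View pics/n1.png

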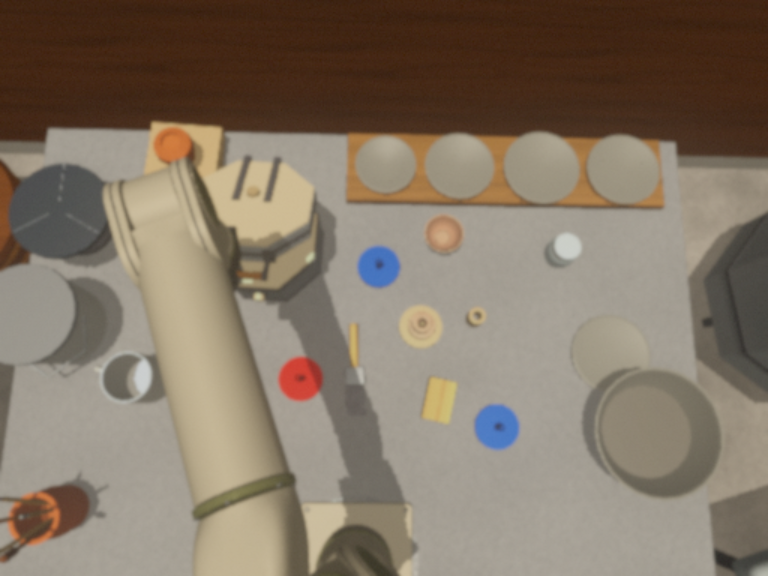

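Both rings are home and the bystanders are where they were. The bar is still in the fingers at n3 (268,247), and the lid is at about 0.475 rad by the arm. The force reading has dropped to an unusually exact zero, so I'll check that and get a camera estimate of the angle before handing in.

Request:
play_rows(increments="0 0 0 0; 0 0 0 0; 0 0 0 0")

```text
clock: 23.5
position: [0.5358, 0.2125, 0.282]
ee_rot: [0.019, 0.703, -0.022, 0.71]
ft_force: [-0.3, 0.4, -0.3]
grip_width: 0.148
```

Run:
```python
from h import *
lid()
o=get_obs(); print(o["joint_velocities"].round(4),o["torque"].round(3),o["tau"].round(2))
s=snap("scene"); t=snap("top")
hinge=H0+np.array([0,0,.009])+KX*.29-np.array([0,0,.025]); print("hinge",hinge)
KY=np.array([.051,.9987,0])
# predicted handle and lid front-top corners at several angles (flat width 230 => front edge half-length 47.6)
for th in (.3,.4,.45,.48,.52,.6):
    def P(dx,dz,y):  # dx in front of hinge, dz above hinge, shut
        f=-dx; x=f*np.cos(th)+dz*np.sin(th); z=-f*np.sin(th)+dz*np.cos(th)
        return hinge+KX*x+np.array([0,0,z])+KY*y
    print(th,"scene bar",((proj(s,P(.29,.025,-.03))-[230,70])*4.5).round(0),"edgeR",((proj(s,P(.24,.05,-.0476))-[230,70])*4.5).round(0),"edgeL",((proj(s,P(.24,.05,.0476))-[230,70])*4.5).round(0),"| top edgeR",(proj(t,P(.24,.05,-.0476))*1.5).round(0),"bar",(proj(t,P(.29,.025,-.03))*1.5).round(0))
cv2.imwrite('pics/o1.png',cv2.resize(t['img'][90:210,130:230],None,fx=5,fy=5,interpolation=cv2.INTER_CUBIC))
```

```text
t 23.5 p [0.5358 0.2125 0.282 ] grip 0.148 F [-0.28  0.42 -0.28] q [-0.86  0.2   0.47  1.56 -0.09  1.39 -0.44]
x [ 0.01  -0.003 -1.   ] y [ 0.058  0.998 -0.003] z [ 0.998 -0.058  0.01 ]
dx 0.0418 dz 0.131 radius 0.2931793345670761 lid 0.475 by z 0.48
0.3 tool delta [ 0.0462 -0.0005 -0.0219]
0.5 tool delta [-0.0049 -0.0004  0.0057]
0.62 tool delta [-0.0326 -0.0004  0.027 ]
0.67 tool delta [-0.0433 -0.0003  0.0368]
0.48 tool delta [-0.0001 -0.0005  0.0025]
[ 0.0016  0.0006  0.0007 -0.0015 -0.0005  0.0001 -0.0012] [ 0.063 -0.297  0.185] [ 3.600e-01 -4.810e+01  4.470e+00 -3.896e+01 -1.000e-02  2.900e-01
 -1.900e-01]
hinge [0.783623 0.19941  0.135   ]
0.3 scene bar [235. 286.] edgeR [277. 302.] edgeL [337. 263.] | top edgeR [268. 262.] bar [256. 292.]
0.4 scene bar [248. 262.] edgeR [291. 284.] edgeL [351. 245.] | top edgeR [266. 252.] bar [253. 283.]
0.45 scene bar [256. 251.] edgeR [299. 276.] edgeL [359. 237.] | top edgeR [266. 247.] bar [252. 277.]
0.48 scene bar [260. 245.] edgeR [304. 271.] edgeL [364. 233.] | top edgeR [265. 243.] bar [252. 274.]
0.52 scene bar [267. 236.] edgeR [311. 265.] edgeL [372. 227.] | top edgeR [265. 239.] bar [251. 269.]
0.6 scene bar [282. 220.] edgeR [326. 254.] edgeL [387. 216.] | top edgeR [264. 229.] bar [249. 258.]
```

View pics/o1.png

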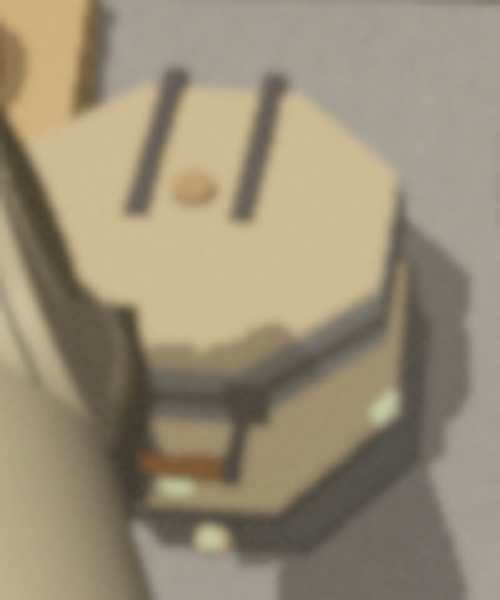

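The bar in the top view, at full-picture (249,274), matches 0.48 rad, in agreement with the arm's 0.475. The arm is still and the force is small, with normal noise again. I'll hand in.

```bash
python3 -c "
from h import *
print(workorder.hand_in()); st()"
```

```text
the job is handed in; nothing more can be done
None
the job is handed in; nothing more can be done
```

The load is ready and the arm is holding the lid at about 0.475 rad, roughly 5° below its balance point. The job is handed in, at about 23.6 s of the 72 s allowed; no verdict was reported.

**Rings:** The wide ring went on first, then the narrow one on top of it. The wide ring was let go at the expected height. The narrow one met about 10 N of contact there, and I eased off before releasing it. The pictures show both sitting flat on the post with the stand upright.

**Lid:** I took the bar between upright fingers and raised it to about 0.67 rad, past the 0.56 balance point. I then eased it back slowly.

**Last checks:**
- **Lid angle:** The arm's position gives 0.475–0.48 rad. The bar's place in the top picture fits 0.48.
- **Holding still:** The arm's joints were still, and the finger opening was about 12.5 mm on the 14 mm bar.
- **Bystanders:** They looked unmoved in the last pictures. I compared them by eye and did not measure them.

**Small disagreements:**
- The handle's radius from the hinge came out 2 mm larger than the nominal 291 mm, so the bar may have slipped slightly in the fingers.
- One force reading was unusually exact at zero. The next one showed normal values again.

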